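Close a pocket meter's housing on its dowels and hold it pressed

ROBOT

A 6-joint arm with a two-finger parallel gripper is mounted at the origin on the work surface. World frame = base frame: x ahead of the robot, y to its left, z up, the work surface at z = 0. Lengths are in m, angles in rad, forces in N, time in s.
With the tool pointing down it reaches from about 0.3 to 0.775 m from the base axis. Payload 14.6 kg.
Tool frame: the origin (TCP) lies at the very end of the fingers, on their centre line; the grasp point (between the pads) lies 19 mm behind it; z points along the fingers, y is the direction in which the jaws open and shut (so a half turn about z gives the same grasp; the last joint's range is limited). The gripper opens to 85 mm and grips with 20 to 120 N. Pads are 22 mm wide; open, the fingers measure 114 mm over their backs; the gripper's body (76 mm by 85 mm) begins 54 mm behind the grasp point. The pads swing forward as they close: fully open they stand 13 mm farther back than shut.
Start: joints at [1.131, 0.3, 1.521, -0, 1.321, -0.067], TCP at [0.2, 0.512, 0.231] pointing down, gripper open.
Joint ranges: [-3.03, 3.03], [-0.79, 2.21], [0.23, 2.52], [-1.04, 4.18], [0, 3.07], [-2.55, 2.55]. Speed limits (rad/s): [2.22, 2.22, 2.57, 3.14, 3.14, 3.14].

INTERFACE

Orientations are given as a 3x3 rotation matrix whose columns are the frame's x, y, z axes.
In Python, from cell import env gives the robot as it stands.
- The arm moves only by the shell command python3 -m jog 'ROWS' [OPENING]. ROWS is JSON, one flat list of numbers, 6 for each row, row after row: the shift along the tool's x, y, z in cm, then the turn, a rotation vector about the tool's x, y, z in units of 6 degrees (1.0 is 6 degrees). In form: [x, y, z, wx, wy, wz, x, y, z, wx, wy, wz, ...]. A call has 1 to 10 rows; each row is the pose to reach, as a shift and turn from the pose commanded when the call began, along the tool's axes at that moment; what a row does not reach only later rows make up. A row lasts 1/8 s, in which the tool goes at most 62.5 mm and 10.7 degrees, less where a joint would pass 70% of its speed; a pose out of reach is approached as far as the arm can. A call with a gripper value outside its range is refused whole. OPENING is the closure in counts, from 0 (fully open) to 255 (shut), set as the call begins (- or left out, the last holds). The fingers move at their own pace and stop on an object; the grip force is fixed at half the most. Time passes only in rows, so rows that repeat a pose let the fingers close. It gives the time, the measured TCP pose, the force and the opening at its end, in the units of the state.
- env.read_state(): the state, without advancing time (a new reading comes with each control period).
- env.camera(name): name is "scene" or "top"; returns the picture (400x640x3 uint8, red, green, blue); there is no depth.
- env.camera_model(name): a dict with "fx", "fy", "cx", "cy" (pixels), "R" (3x3) and "t" (3): a world point X has camera coordinates R X + t. Camera axes: x right, y down, z forward; pixel columns grow to the right and rows downward; lengths in m; the calibration is good to about 2 mm. A picture is of the moment at which its call begins. camera_model takes no time and is no camera call.
- env.close_job(): hands the job in, once; it reports no verdict.
The state is a dict: "clock": time; "joints": joint angles; "qd": joint speeds; "joint_torque": joint torques, N m; "ee_pos": TCP position; "orientation": TCP orientation; "ft_force": force on the tool from outside, world axes, zero at the start; "ft_torque": the same for the moment, N m; "gripper_width": finger opening in m.
Only numpy, scipy, OpenCV 4.12 (cv2) and the standard library are available. Lean on these libraries where they do the work, as an engineer would, in place of code of your own. Each camera call takes 0.05 s, during which the arm holds its last target. There are 200 camera calls.

TASK

Lift the blue lid of the grey parts case all the way open until it rests on its stop, then take the meter's orange front cover out of the case and seat it fully on the two dowels of the black back cover in the sprung nest, with its display end over the dowel that stands nearer the edge. Press the closed housing down with the gripper until the nest has sunk at least 6 mm, about half its travel, and finish while still holding it pressed there, as the glue needs pressure. The lid stays open, and the other things on the bench are left where they are.

Things in the scene. Friction and masses are not known exactly. Their poses are not given: they have to be found in the camera images.
- case: grey plastic parts case fixed to the bench, 160 (x) x 200 (y) x 55 mm high, walls and floor 6 mm, with a blue lid; origin under its centre, its hinge along its +x top edge, the lid's pull in front of its -x edge
- lid (a joint): angle of the blue case lid: 0 shut, grows as it is lifted, 1.85 rad on its stop, leaning back a little past upright, its pull then 240 mm above the bench. It weighs 150 g, swings freely, falls shut by itself if let go before upright and falls back on to its stop if let go beyond about 1.65
- lid_hinge (a point): middle of the lid's hinge line, 55.5 mm above the bench; the hinge line runs along the case's y axis. The frame turns with the lid; shut, its axes are the case's
- lid_tab (a point): centre of the lid's yellow pull: a cylinder 14 mm across, 18 mm long, lying along the case's y axis on a 10 mm wide neck; 24 mm out from the lid's front edge, 184 mm from the hinge line and 4 mm above it (lid shut, 8 mm thick). Pinched from above across its two ends (18 mm) it turns between the finger pads, so the hand can stay pointing down while the lid swings up
- cover: orange front cover of a pocket meter, 96 (x) x 46 (y) x 28 mm high, 100 g, face up on the case floor (6 mm above the bench); grey display at its +x end, round dial towards -x. Origin: centre of its flat underside, z up. Underside has two blind holes 10.5 mm across, 12 mm deep, 2 mm chamfers, on its centre line at x = +34 and -22 mm. Grip its long sides along y (46 mm)
- jig: aluminium base of the sprung nest, 150 (x) x 100 (y) x 18 mm, fixed to the bench; origin under its centre. It carries the nest plate (116 x 56 x 5 mm, underside 31 mm above the bench) with the back cover on it
- nest_mate (a point): centre of the flat top face of the black back cover (96 x 46 x 12 mm, green circuit board) in the sprung nest; 48 mm above the bench unpressed, z up. Two steel dowels, 8 mm across, 9 mm tall, tapered to 4 mm over the last 3 mm, stand on its centre line at x = +34 and -22 mm. Closed, the front cover's origin is at this point, x axes the same way (display at +x); it does not fit the other way
- nest (a joint): how far the sprung nest has been pushed down (m): 0 up, 0.012 bottomed. Springs of 1.2 N/mm with a little preload: about 2 N starts it moving, 6 mm takes about 9 N and the stop about 16 N
- driver: red-handled screwdriver, 160 mm long, lying along its x axis; origin under its middle. Not part of the job, to be left where it is
- flux: small amber flux jar with black cap, 44 mm across, 45 mm tall; origin under its centre. Not part of the job, to be left where it is
- spool: steel-coloured solder spool, 54 mm across, 36 mm tall; origin under its centre. Not part of the job, to be left where it is
- phone: black phone with blue screen, 72 x 148 x 8 mm, lying flat; origin under its centre. Not part of the job, to be left where it is
- screws: small steel screw dish, 60 mm across, 22 mm tall; origin under its centre. Not part of the job, to be left where it is
- battery: white flat battery pack, 40 x 60 x 12 mm; origin under its centre. Not part of the job, to be left where it is
- brush: cleaning brush, 160 mm long, lying along its x axis; origin under its middle. Not part of the job, to be left where it is

How it is judged:
On the way, in this order (a step that is already met when the one before it is completed fails the run):
1. the case lid has been opened and rests on its stop (value of joint lid above 1.75 rad and velocity of joint lid below 0.1 rad/s), for 0.2 s.
2. the front cover sits on the dowels, closed against the back cover (z of cover in the frame of nest_mate between -0.0025 and 0.0025 m and horizontal distance between cover and nest_mate below 0.003 m and angle between the x axis of cover and the x axis of nest_mate, either way round below 0.08 rad and angle between the z axis of cover and the z axis of nest_mate, either way round below 0.05 rad), for 0.2 s.
At the end, for the whole second after the job is handed in: Front cover closed on the back cover (faces within 2.5 mm, centres 3 mm, turn 0.08 rad, tilt 0.05 rad), at rest; fingers bear on it with over 2 N, covers pressed together with over 4 N, nest at least 5 mm down; lid on its stop (over 1.75 rad) (all of step 2 and value of joint nest above 0.005 m and contact force between the fingers and cover above 2 N and contact force between cover and jig above 4 N and linear speed of cover below 0.01 m/s and value of joint lid above 1.75 rad); the arm keeps its last pose, push and grip.
It fails at once if one of the loose things on the bench is moved more than 30 mm (distance of any of driver, flux, spool, phone, screws, battery, brush from where it was at the start of the episode above 0.03 m).
It also fails if it takes over 64 s, if anything falls off the work surface, if the arm or the gripper's body presses on something with over 40 N, if the wrist force passes 120 N, or if a joint passes its speed limit or range.

## Working session

There is one attempt and no reset: what is moved stays moved. The work goes in short steps, Python scripts to look and compute and a shell command to move; the robot and the scene stay as the last step left them, time stands still between calls to the robot, and variables do not carry over. Pictures are saved under pics/ and viewed, about 8 in all and at most 12, crops included, and the job is handed in when it is done.

```bash
ls; mkdir -p pics; python3 - <<'E'
from cell import env
import cv2
for n in("scene","top"):
    cv2.imwrite(f"pics/{n}0.png",env.camera(n)[:,:,::-1]); print(n,env.camera_model(n))
print(env.read_state())
E
```

```text
pics
scene {'fx': 362.2403513124319, 'fy': 362.2403513124319, 'cx': 316.78830624855317, 'cy': 201.23697377441917, 'R': array([[-0.71803489,  0.69598493,  0.00555648],
       [ 0.56129048,  0.58375684, -0.58666938],
       [-0.41155668, -0.41813029, -0.80980749]]), 't': array([ 0.39602283, -0.26347977,  1.25601774])}
top {'fx': 510.4617530483498, 'fy': 510.4617530483498, 'cx': 319.51437730385055, 'cy': 202.66432521134243, 'R': array([[ 0.0215377 , -0.99966006,  0.01469319],
       [-0.98183079, -0.02392042, -0.18824482],
       [ 0.18853229, -0.01037186, -0.98201222]]), 't': array([-0.01626606,  0.58967503,  1.28562177])}
{'clock': 0.1, 'joints': array([ 1.13138665e+00,  3.00443354e-01,  1.52150992e+00, -1.71919075e-05,
        1.32069719e+00, -6.65813592e-02]), 'qd': array([-0.00016985, -0.0014049 , -0.0011814 ,  0.00126906, -0.00047368,
       -0.00017307]), 'joint_torque': array([ 2.13359424e-03, -5.44380713e+01, -3.62363470e+01, -2.61462020e-05,
        3.00028041e-03,  1.52919444e-05]), 'ee_pos': array([0.20024757, 0.51203067, 0.23076664]), 'orientation': array([[-9.31302396e-01,  3.64246699e-01, -4.34922083e-04],
       [ 3.64246955e-01,  9.31301898e-01, -9.64404542e-04],
       [ 5.37625909e-05, -1.05657130e-03, -9.99999440e-01]]), 'ft_force': array([ 0.43172589,  0.04344846, -0.29829917]), 'ft_torque': array([ 0.0027216 ,  0.00235409, -0.03960653]), 'gripper_width': 0.08531265809892695}
```

View pics/top0.png

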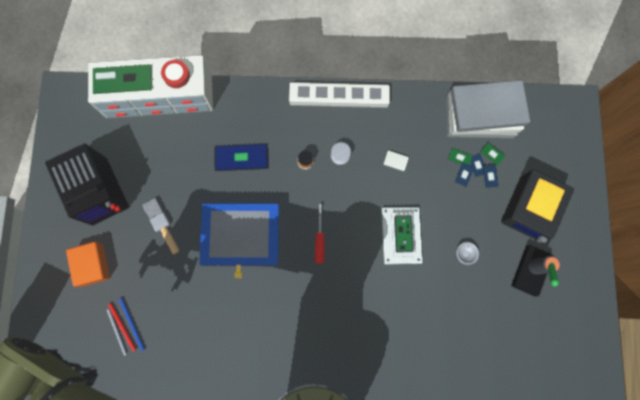

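View pics/scene0.png

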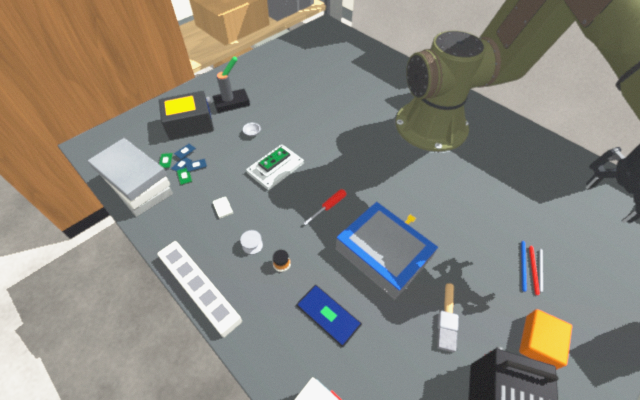

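The top view shows the case around (240,235) with its yellow pull at (239,271), and the jig around (403,235). I need magnified crops of both.

```bash
python3 - <<'E'
import cv2,numpy as np
t=cv2.imread("pics/top0.png")
a=cv2.resize(t[195:285,190:290],None,fx=4,fy=4,interpolation=cv2.INTER_CUBIC)
b=cv2.resize(t[200:270,375:430],None,fx=5.142857,fy=5.142857,interpolation=cv2.INTER_CUBIC)[:360]
cv2.imwrite("pics/crop1.png",np.hstack([a,b])); print(a.shape,b.shape)
E
cat > h.py <<'E'
import numpy as np
from cell import env
def ray(cam,u,v,z):
    m=env.camera_model(cam); R,t=m["R"],m["t"]
    d=R.T@np.array([(u-m["cx"])/m["fx"],(v-m["cy"])/m["fy"],1]); c=-R.T@t
    return c+d*(z-c[2])/d[2]
def proj(cam,X):
    m=env.camera_model(cam); p=m["R"]@np.array(X)+m["t"]
    return np.array([m["cx"]+m["fx"]*p[0]/p[2],m["cy"]+m["fy"]*p[1]/p[2]])
E
```

```text
(360, 400, 3) (360, 283, 3)
```

View pics/crop1.png

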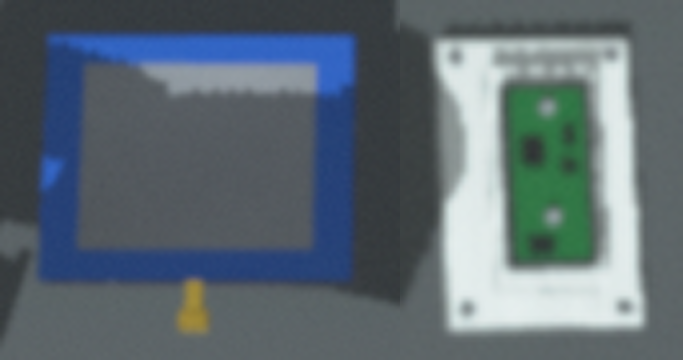

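The lid is shut, with a blue rim and a grey panel. The pull is at about (238.5,274.5). The dowels are at about (403.6,220.8) and (404.8,242.0); the upper one is nearer the edge, so the nest's +x points away from the robot.

```bash
python3 - <<'E'
from h import *
import cv2
def comp(mask,uv):
    n,l,s,c=cv2.connectedComponentsWithStats(mask.astype(np.uint8)); 
    k=min([i for i in range(1,n) if s[i,4]>15],key=lambda i:np.hypot(*(c[i]-uv))); return l==k
guess={"lid":(.45,.14,.06),"tab":(.38,.14,.059),"pcb":(.46,-.17,.048),"jig":(.46,-.17,.018)}
for cam in("top","scene"):
    im=cv2.imread(f"pics/{cam}0.png"); H,S,V=[x.astype(int) for x in cv2.split(cv2.cvtColor(im,cv2.COLOR_BGR2HSV))]
    seed={"top":{"lid":(240,235),"tab":(239,271),"pcb":(404,232),"jig":(403,235)},"scene":{"lid":(387,245),"tab":(411,219),"pcb":(274,160),"jig":(275,166)}}[cam]
    M={"lid":(abs(H-110)<12)&(S>120),"tab":(abs(H-23)<8)&(S>110),"pcb":(abs(H-65)<20)&(S>90),"jig":(V>150)&(S<60)}
    zz={"lid":.0595,"tab":.0595,"pcb":.048,"jig":.018}
    for k in M:
        m=comp(M[k],np.array(seed[k])); ys,xs=np.nonzero(m)
        P=np.array([ray(cam,u,v,zz[k])[:2] for u,v in zip(xs,ys)])
        r=cv2.minAreaRect((P*1000).astype(np.float32))
        print(cam,k,m.sum(),"mean",P.mean(0).round(4),"rect c,size,ang",np.round(r[0],1),np.round(r[1],1),round(r[2],1))
print([ray("top",*p,.055).round(4) for p in((403.6,220.8),(404.8,242))])
print("tab",ray("top",238.5,274.5,.0595).round(4))
print("lid corners",[ray("top",*p,.0635)[:2].round(4) for p in((202,204),(279,204),(278,265),(200,265))])
print("jig corners",[ray("top",*p,.018)[:2].round(4) for p in((381.8,207.8),(419.5,207.4),(422.5,263.4),(384.7,264.2))])
E
```

```text
top lid 2043 mean [0.5054 0.203 ] rect c,size,ang [503.8 203.6] [159.  201.4] 1.4
top tab 53 mean [0.404  0.2012] rect c,size,ang [406.7 201.3] [25.6 15.3] 2.9
top pcb 431 mean [ 0.5152 -0.2252] rect c,size,ang [ 514.9 -225. ] [87.5 38.4] 2.3Traceback (most recent call last):
  File "<stdin>", line 14, in <module>
  File "h.py", line 4, in ray
    m=env.camera_model(cam); R,t=m["R"],m["t"]
ValueError: time passes only in moves, steps and waits
```

```bash
cat > h.py <<'E'
import numpy as np
from cell import env
CM={n:env.camera_model(n) for n in("top","scene")}
def ray(cam,u,v,z):
    m=CM[cam]; R,t=m["R"],m["t"]
    d=R.T@np.array([(u-m["cx"])/m["fx"],(v-m["cy"])/m["fy"],1]); c=-R.T@t
    return c+d*(z-c[2])/d[2]
def proj(cam,X):
    m=CM[cam]; p=m["R"]@np.array(X)+m["t"]
    return np.array([m["cx"]+m["fx"]*p[0]/p[2],m["cy"]+m["fy"]*p[1]/p[2]])
def comp(mask,uv):
    import cv2
    n,l,s,c=cv2.connectedComponentsWithStats(mask.astype(np.uint8)); 
    k=min([i for i in range(1,n) if s[i,4]>15],key=lambda i:np.hypot(*(c[i]-np.array(uv)))); return l==k
def report(cam,name,m,z):
    import cv2
    ys,xs=np.nonzero(m)
    P=np.array([ray(cam,u,v,z)[:2] for u,v in zip(xs,ys)])
    r=cv2.minAreaRect((P*1000).astype(np.float32))
    print(cam,name,m.sum(),"mean",P.mean(0).round(4),"rect",np.round(r[0],1),np.round(r[1],1),round(r[2],1))
E
python3 - <<'E'
from h import *
import cv2
for cam in("top","scene"):
    im=cv2.imread(f"pics/{cam}0.png"); H,S,V=[x.astype(int) for x in cv2.split(cv2.cvtColor(im,cv2.COLOR_BGR2HSV))]
    seed={"top":{"lid":(240,235),"tab":(239,271),"pcb":(404,232),"jig":(403,235)},"scene":{"lid":(387,245),"tab":(411,219),"pcb":(274,160),"jig":(275,166)}}[cam]
    M={"lid":(abs(H-110)<12)&(S>120),"tab":(abs(H-23)<8)&(S>110),"pcb":(abs(H-65)<20)&(S>90),"jig":(V>150)&(S<60)}
    zz={"lid":.0635,"tab":.0595,"pcb":.048,"jig":.018}
    for k in M: report(cam,k,comp(M[k],seed[k]),zz[k])
print([ray("top",*p,.055).round(4) for p in((403.6,220.8),(404.8,242))])
print("tab",ray("top",238.5,274.5,.0595).round(4))
print("lid corners",[ray("top",*p,.0635)[:2].round(4) for p in((202,204),(279,204),(278,265),(200,265))])
print("jig corners",[ray("top",*p,.018)[:2].round(4) for p in((381.8,207.8),(419.5,207.4),(422.5,263.4),(384.7,264.2))])
E
```

```text
top lid 2043 mean [0.5049 0.2024] rect [503.3 203. ] [158.5 200.8] 1.4
top tab 53 mean [0.404  0.2012] rect [406.7 201.3] [25.6 15.3] 2.9
top pcb 431 mean [ 0.5152 -0.2252] rect [ 514.9 -225. ] [87.5 38.4] 2.3
top jig 1381 mean [ 0.5069 -0.2232] rect [ 512.5 -225.5] [150.8 103.5] 1.4
scene lid 1910 mean [0.5144 0.2123] rect [506.1 204. ] [160.7 201.8] 1.1
scene tab 59 mean [0.4049 0.2018] rect [406.2 202.1] [29.2 18.8] 1.5
scene pcb 240 mean [ 0.518 -0.223] rect [ 517.3 -223.2] [86.9 37.8] 2.5
scene jig 1079 mean [ 0.5223 -0.2113] rect [ 516.3 -219.5] [160.9 119.1] 2.1
[array([ 0.5471, -0.224 ,  0.055 ]), array([ 0.4914, -0.2266,  0.055 ])]
tab [0.398  0.1996 0.0595]
lid corners [array([0.5775, 0.3032]), array([0.5824, 0.103 ]), array([0.424 , 0.0997]), array([0.4196, 0.298 ])]
jig corners [array([ 0.5872, -0.1719]), array([ 0.5908, -0.2741]), array([ 0.4399, -0.2797]), array([ 0.4355, -0.1793])]
```

Both cameras agree:
- **Case:** centre about (0.504,0.203), yaw 1.4°.
- **Pull:** about (0.400,0.2008,0.0595), which is 184 mm from the hinge as it should be.
- **Nest:** about (0.5145,-0.225), yaw about 2.4°. The dowels measure 55.8 mm apart against 56 mm given.

Next I move above the pull.

```bash
python3 -m jog '[-30.0,-21.7,10,0,0,-3.8,-30.0,-21.7,10,0,0,-3.8,-30.0,-21.7,10,0,0,-3.8,-30.0,-21.7,10,0,0,-3.8,-30.0,-21.7,10,0,0,-3.8,-30.0,-21.7,10,0,0,-3.8,-30.0,-21.7,10,0,0,-3.8,-30.0,-21.7,10,0,0,-3.8,-30.0,-21.7,10,0,0,-3.8]' 120
python3 - <<'E'
from h import *
import cv2
t=env.camera("top")[:,:,::-1];s=env.camera("scene")[:,:,::-1]
a=cv2.resize(t[190:300,190:290],None,fx=4,fy=4,interpolation=2);b=cv2.resize(s[170:280,350:450],None,fx=4,fy=4,interpolation=2)
cv2.imwrite("pics/ab.png",np.hstack([a,b])); st=env.read_state(); print(st["orientation"].round(4),st["ee_pos"],st["gripper_width"])
E
```

```text
clock: 1.23
ee_pos: [0.4003, 0.2019, 0.1316]
orientation: [[-1.0, -0.026, 0.0], [-0.026, 1.0, 0.0], [-0.0, 0.0, -1.0]]
ft_force: [-0.5, -0.0, -0.5]
gripper_width: 0.0453
[[-9.996e-01 -2.700e-02  4.000e-04]
 [-2.700e-02  9.996e-01  3.000e-04]
 [-5.000e-04  3.000e-04 -1.000e+00]] [0.40022957 0.20195935 0.13160478] 0.045206203734779196
```

View pics/ab.png

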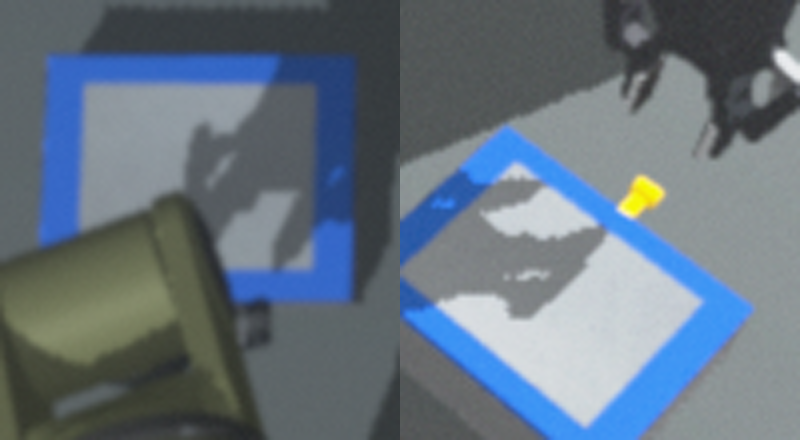

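The picture shows the hand above the pull with the jaws straddling it. I descend, then close.

```bash
python3 -m jog '[0,-0.1,4,0,0,0,0,-0.1,7,0,0,0,0,-0.1,8.8,0,0,0,0,-0.1,8.8,0,0,0]' 120; python3 -m jog '[0,0,0,0,0,0,0,0,0,0,0,0,0,0,0,0,0,0,0,0,0,0,0,0,0,0,0,0,0,0]' 255
```

```text
clock: 1.82
ee_pos: [0.3998, 0.2003, 0.0426]
orientation: [[-1.0, -0.026, -0.002], [-0.026, 1.0, -0.001], [0.002, -0.001, -1.0]]
ft_force: [0.3, 0.3, 1.1]
gripper_width: 0.045
clock: 2.45
ee_pos: [0.4011, 0.2017, 0.0446]
orientation: [[-1.0, -0.025, 0.002], [-0.025, 1.0, 0.003], [-0.002, 0.003, -1.0]]
ft_force: [-3.8, 17.8, 1.7]
gripper_width: 0.0163
```

```bash
python3 -m jog '[0,0.15,0,0,0,0,-0.27,0.15,-2.75,0,0,0,-0.94,0.15,-5.4,0,0,0,-2.0,0.15,-7.95,0,0,0,-3.45,0.15,-10.3,0,0,0,-5.2,0.15,-12.45,0,0,0]'
```

```text
clock: 3.2
ee_pos: [0.4531, 0.203, 0.1691]
orientation: [[-1.0, -0.025, 0.001], [-0.025, 1.0, 0.001], [-0.001, 0.001, -1.0]]
ft_force: [11.1, 5.2, -15.0]
gripper_width: 0.0164
```

Following the arc; a small radial pull (about 18 N) towards the hinge, so I bias 1.5 mm inward.

```bash
python3 -m jog '[-2.2,0,-1.75,0,0,0,-4.45,0,-3.2,0,0,0,-6.95,0,-4.3,0,0,0,-9.6,0,-5.05,0,0,0,-12.3,0,-5.4,0,0,0,-15.0,0,-5.35,0,0,0,-17.7,0,-4.85,0,0,0,-18.5,0,-4.6,0,0,0]'
```

```text
clock: 4.2
ee_pos: [0.6391, 0.2069, 0.2155]
orientation: [[-1.0, -0.024, 0.003], [-0.024, 1.0, 0.0], [-0.003, -0.0, -1.0]]
ft_force: [0.1, -3.4, 9.9]
gripper_width: 0.0159
```

```bash
python3 -m jog '[0,0,0,0,0,0,0,0,0,0,0,0,0,0,0,0,0,0,0,0,0,0,0,0]' 120; python3 -m jog '[0,0,-4,0,0,0,0,0,-8,0,0,0,0,0,-8,0,0,0]'; python3 -m jog '[0,-18,-8,0,0,0,0,-18,-8,0,0,0,0,-18,-8,0,0,0,0,-18,-8,0,0,0]'
python3 - <<'E'
from h import *
import cv2
t=env.camera("top")[:,:,::-1];s=env.camera("scene")[:,:,::-1]
cv2.imwrite("pics/t2.png",t);cv2.imwrite("pics/s2.png",s)
a=cv2.resize(t[190:300,190:290],None,fx=4,fy=4,interpolation=2);b=cv2.resize(s[170:310,320:450],None,fx=4,fy=4,interpolation=2)[:440]
cv2.imwrite("pics/open.png",np.hstack([a,b[:, :400]]))
E
```

```text
clock: 4.7
ee_pos: [0.6374, 0.2074, 0.214]
orientation: [[-1.0, -0.025, 0.0], [-0.025, 1.0, 0.0], [-0.0, 0.0, -1.0]]
ft_force: [-0.1, -0.3, 0.9]
gripper_width: 0.0456
clock: 5.08
ee_pos: [0.6382, 0.2075, 0.2977]
orientation: [[-1.0, -0.025, 0.006], [-0.025, 1.0, 0.002], [-0.006, 0.001, -1.0]]
ft_force: [0.4, -1.0, -0.2]
gripper_width: 0.0452
clock: 5.58
ee_pos: [0.6422, 0.0241, 0.375]
orientation: [[-1.0, -0.021, 0.002], [-0.021, 1.0, -0.0], [-0.002, -0.0, -1.0]]
ft_force: [-0.4, 0.9, -1.7]
gripper_width: 0.0453
```

View pics/open.png

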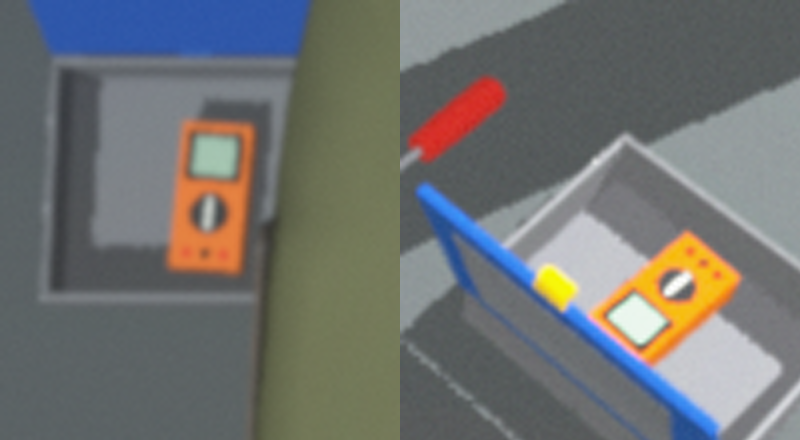

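The lid is open on its stop. The cover lies face up with its display towards +x, corners in the crop at about (183,121), (256,126), (241,273) and (167,268).

```bash
python3 - <<'E'
from h import *
import cv2
im=cv2.imread("pics/t2.png"); H,S,V=[x.astype(int) for x in cv2.split(cv2.cvtColor(im,cv2.COLOR_BGR2HSV))]
m=((H<22)|(H>174))&(S>130); m[:215]=0;m[265:]=0;m[:,:225]=0;m[:,258:]=0
report("top","cover",m,.034)
c=[ray("top",190+u/4,190+v/4,.034)[:2] for u,v in((183,121),(256,126),(241,273),(167,268))]
print(np.round(c,4),np.mean(c,0)); f=(c[0]+c[1]-c[2]-c[3])/2; print(np.linalg.norm(f),np.degrees(np.arctan2(f[1],f[0])))
s=c[0]-c[1];print(np.linalg.norm(s))
E
```

```text
top cover 454 mean [0.4836 0.1963] rect [492.3 196.9] [48.3 98.5] 86.5
[[0.5413 0.2178]
 [0.5391 0.1694]
 [0.4419 0.1748]
 [0.444  0.2232]] [0.49159543 0.19630422]
0.09740206782112347 -3.144039489578805
0.04844003351266956
```

```bash
python3 -m jog '[14.45,17.5,0,0,0,0.8,14.45,17.5,0,0,0,0.8,14.45,17.5,0,0,0,0.8,14.45,17.5,0,0,0,0.8,14.45,17.5,6,0,0,0.8,14.45,17.5,12,0,0,0.8,14.45,17.5,18,0,0,0.8,14.45,17.5,24,0,0,0.8,14.45,17.5,27.5,0,0,0.8,14.45,17.5,27.5,0,0,0.8]' 65
python3 -m jog '[0,0,0,0,0,0]'
python3 - <<'E'
from h import *
import cv2
s=env.camera("scene")[:,:,::-1];t=env.camera("top")[:,:,::-1]
a=cv2.resize(t[190:300,190:290],None,fx=4,fy=4,interpolation=2);b=cv2.resize(s[170:280,350:450],None,fx=4,fy=4,interpolation=2)
cv2.imwrite("pics/ab2.png",np.hstack([a,b])); print(env.read_state()["ee_pos"],env.read_state()["orientation"].round(4))
E
```

```text
clock: 6.92
ee_pos: [0.491, 0.1993, 0.0959]
orientation: [[-0.998, 0.057, -0.006], [0.057, 0.998, -0.002], [0.006, -0.002, -1.0]]
ft_force: [0.2, -0.2, 0.9]
gripper_width: 0.0635
clock: 7.05
ee_pos: [0.4934, 0.1996, 0.1]
orientation: [[-0.998, 0.058, 0.001], [0.058, 0.998, 0.0], [-0.001, 0.001, -1.0]]
ft_force: [1.1, -0.4, -0.2]
gripper_width: 0.0638
[0.49383178 0.19929973 0.10047124] [[-9.983e-01  5.810e-02  2.600e-03]
 [ 5.810e-02  9.983e-01  9.000e-04]
 [-2.500e-03  1.000e-03 -1.000e+00]]
```

View pics/ab2.png

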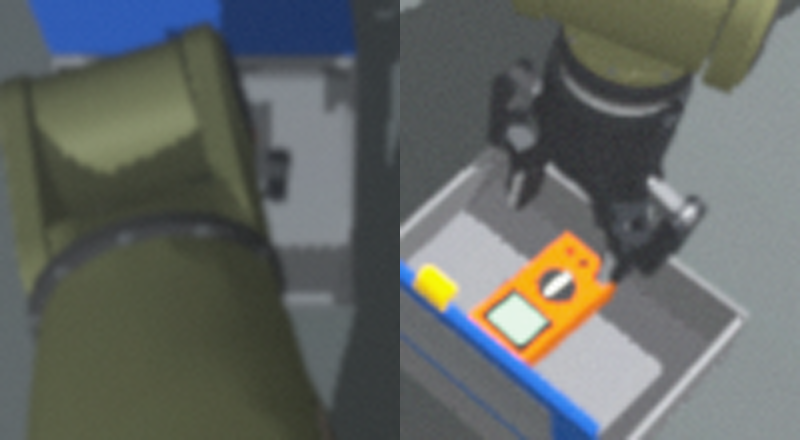

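The jaws straddle the cover and need about 3 mm of correction in y. I descend and grip.

```bash
python3 -m jog '[0.15,-0.3,2,0,0,0,0.15,-0.3,4.5,0,0,0,0.15,-0.3,7,0,0,0,0.15,-0.3,8.7,0,0,0,0.15,-0.3,8.7,0,0,0,0.15,-0.3,8.7,0,0,0]'; python3 -m jog '[0,0,0,0,0,0,0,0,0,0,0,0,0,0,0,0,0,0,0,0,0,0,0,0,0,0,0,0,0,0]' 255
```

```text
clock: 7.9
ee_pos: [0.4922, 0.196, 0.0128]
orientation: [[-0.998, 0.059, 0.001], [0.059, 0.998, 0.0], [-0.001, 0.001, -1.0]]
ft_force: [0.7, 0.1, -0.0]
gripper_width: 0.0638
clock: 8.52
ee_pos: [0.4923, 0.196, 0.013]
orientation: [[-0.998, 0.059, 0.002], [0.059, 0.998, 0.001], [-0.002, 0.001, -1.0]]
ft_force: [-0.8, 0.2, 5.6]
gripper_width: 0.0445
```

```bash
python3 -m jog '[0,0,-3,0,0,0,0,0,-6,0,0,0,0,0,-10,0,0,0,0,0,-14,0,0,0,0,0,-15.5,0,0,0,0,0,-15.5,0,0,0]'; python3 -m jog '[-0.5,-4,0,0,0,-0.1,-1.1,-10,0,0,0,-0.3,-2,-16,0,0,0,-0.4,-2.6,-22,0,0,0,-0.5,-3.4,-28,0,0,0,-0.7,-4,-34,0,0,0,-0.8,-4.4,-39,0,0,0,-0.9,-4.7,-41.9,0,0,0,-0.97,-4.7,-41.9,0,0,0,-0.97,-4.7,-41.9,0,0,0,-0.97]'; python3 -m jog '[0,0,6,0,0,0,0,0,6,0,0,0,0,0,6,0,0,0,0,0,6,0,0,0]'
python3 - <<'E'
from h import *
import cv2
s=env.camera("scene")[:,:,::-1];t=env.camera("top")[:,:,::-1]
cv2.imwrite("pics/t3.png",t);cv2.imwrite("pics/s3.png",s)
a=cv2.resize(t[180:290,350:450],None,fx=4,fy=4,interpolation=2);b=cv2.resize(s[90:200,225:325],None,fx=4,fy=4,interpolation=2)
cv2.imwrite("pics/ab3.png",np.hstack([a,b])); print(env.read_state()["ee_pos"],env.read_state()["orientation"].round(4))
E
```

```text
clock: 9.28
ee_pos: [0.4917, 0.1958, 0.167]
orientation: [[-0.998, 0.059, 0.001], [0.059, 0.998, 0.0], [-0.001, 0.0, -1.0]]
ft_force: [-0.0, -0.6, -1.0]
gripper_width: 0.0449
clock: 10.52
ee_pos: [0.5136, -0.2245, 0.1654]
orientation: [[-0.999, -0.043, -0.002], [-0.043, 0.999, 0.001], [0.002, 0.001, -1.0]]
ft_force: [-0.1, -0.5, -1.0]
gripper_width: 0.0447
clock: 11.02
ee_pos: [0.5148, -0.2254, 0.1089]
orientation: [[-0.999, -0.043, 0.003], [-0.043, 0.999, -0.001], [-0.003, -0.002, -1.0]]
ft_force: [0.1, 0.4, -1.6]
gripper_width: 0.0451
[ 0.51450652 -0.22542287  0.10829125] [[-0.9991 -0.0431  0.002 ]
 [-0.0431  0.9991 -0.001 ]
 [-0.002  -0.0011 -1.    ]]
```

View pics/ab3.png

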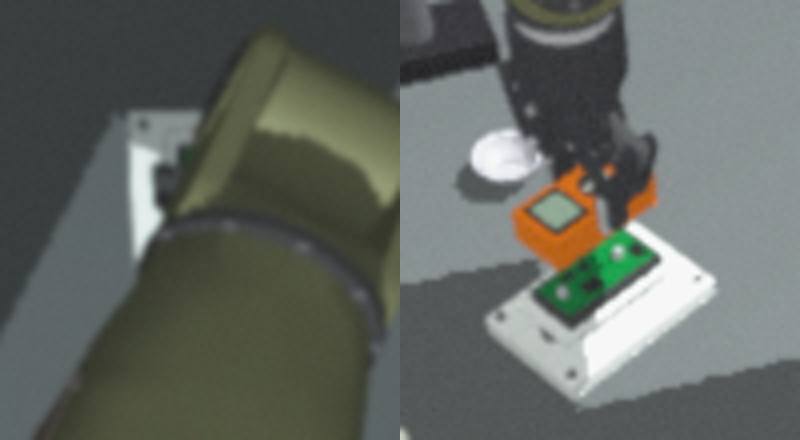

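The cover hangs level above the nest with its display end on the correct side, and both dowels are visible. I check its offset in the hand against projected corners.

```bash
python3 - <<'E'
from h import *
T=np.array([.5145,-.2254,.1013]); a=np.radians(2.47); X=np.array([np.cos(a),np.sin(a),0]);Y=np.array([-X[1],X[0],0])
for n,(x,y,z) in {"+x-y top":(48,-23,28),"+x-y bot":(48,-23,0),"+x+y top":(48,23,28),"+x+y bot":(48,23,0),"-x-y top":(-48,-23,28),"-x+y top":(-48,23,28)}.items():
    p=proj("scene",T+X*x/1e3+Y*y/1e3+[0,0,z/1e3]); print(n,((p-[225,90])*4+[400,0]).round(0))
q=proj("scene",T+X*.048);print("1cm +x -> crop px",(proj("scene",T+X*.058)-q)*4)
N=np.array([.5145,-.225,.0525])
for k in(34,-22): print("dowel pred",((proj("scene",N+X*k/1e3)-[225,90])*4+[400,0]).round(0))
for c in((562,294),(619,252)): print("dowel", ray("scene",225+(c[0]-400)/4,90+c[1]/4,.0525).round(4))
E
```

```text
+x-y top [513. 208.]
+x-y bot [518. 236.]
+x+y top [557. 241.]
+x+y bot [561. 269.]
-x-y top [613. 141.]
-x+y top [656. 171.]
1cm +x -> crop px [-10.60168276   7.429201  ]
dowel pred [562. 288.]
dowel pred [617. 249.]
dowel [ 0.5521 -0.2191  0.0525]
dowel [ 0.4937 -0.2222  0.0525]
```

```bash
python3 - <<'E'
import cv2
s=cv2.imread("pics/s3.png"); b=cv2.resize(s[125:180,250:300],None,fx=12,fy=12,interpolation=2)[:600]
cv2.imwrite("pics/z3.png",b)
E
```

```text
(no output)
```

View pics/z3.png

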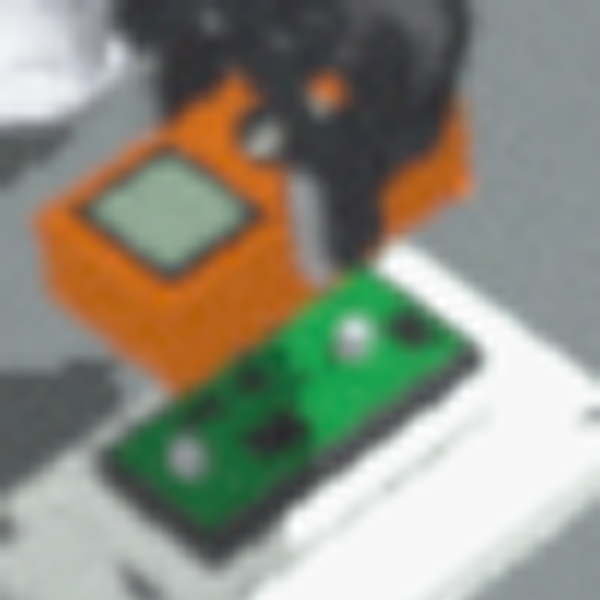

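Cover corners and dowels both sit about 3–4 crop px from prediction, in the same direction. That is a shared camera bias, so the relative error is about 1 mm, well inside the chamfers. I descend in stages.

```bash
python3 -m jog '[0,0,2,0,0,0,0,0,3.8,0,0,0,0,0,4.2,0,0,0,0,0,4.2,0,0,0]'; python3 -m jog '[0,0,0.3,0,0,0,0,0,0.6,0,0,0,0,0,0.6,0,0,0]';python3 -m jog '[0,0,0.2,0,0,0,0,0,0.4,0,0,0,0,0,0.4,0,0,0]'
```

```text
clock: 11.62
ee_pos: [0.514, -0.2253, 0.0649]
orientation: [[-0.999, -0.043, -0.0], [-0.043, 0.999, 0.0], [0.0, 0.0, -1.0]]
ft_force: [0.6, -1.1, -0.7]
gripper_width: 0.0449
clock: 12.0
ee_pos: [0.5139, -0.2252, 0.0587]
orientation: [[-0.999, -0.043, -0.0], [-0.043, 0.999, 0.0], [0.0, 0.0, -1.0]]
ft_force: [-0.4, 1.4, -1.2]
gripper_width: 0.0451
clock: 12.38
ee_pos: [0.514, -0.2252, 0.0548]
orientation: [[-0.999, -0.043, -0.0], [-0.043, 0.999, 0.0], [-0.0, 0.0, -1.0]]
ft_force: [-0.8, 2.9, 2.2]
gripper_width: 0.0449
```

The dowels entered with no jam; contact comes at about 0.055, as expected. Next I press about 8 mm.

```bash
python3 -m jog '[0,0,0.1,0,0,0,0,0,0.2,0,0,0,0,0,0.2,0,0,0]'; python3 -m jog '[0,0,0.2,0,0,0,0,0,0.4,0,0,0,0,0,0.6,0,0,0,0,0,0.6,0,0,0,0,0,0.6,0,0,0]'
python3 - <<'E'
from h import *
import cv2
s=env.camera("scene")[:,:,::-1]
cv2.imwrite("pics/f.png",np.hstack([cv2.resize(s[100:175,240:310],None,fx=6,fy=6,interpolation=2),cv2.resize(s[180:330,330:450],None,fx=3,fy=3,interpolation=2)])); print(env.read_state()["ft_force"],env.read_state()["ee_pos"])
E
```

```text
clock: 12.75
ee_pos: [0.514, -0.2252, 0.0529]
orientation: [[-0.999, -0.043, 0.0], [-0.043, 0.999, 0.0], [-0.0, 0.0, -1.0]]
ft_force: [-1.7, 3.7, 4.8]
gripper_width: 0.0449
clock: 13.38
ee_pos: [0.514, -0.2252, 0.0473]
orientation: [[-0.999, -0.043, 0.0], [-0.043, 0.999, -0.0], [-0.0, -0.0, -1.0]]
ft_force: [-4.6, 5.5, 11.0]
gripper_width: 0.0443
[-3.74888646  5.19707055 10.89827397] [ 0.51404579 -0.22523248  0.04730609]
```

View pics/f.png

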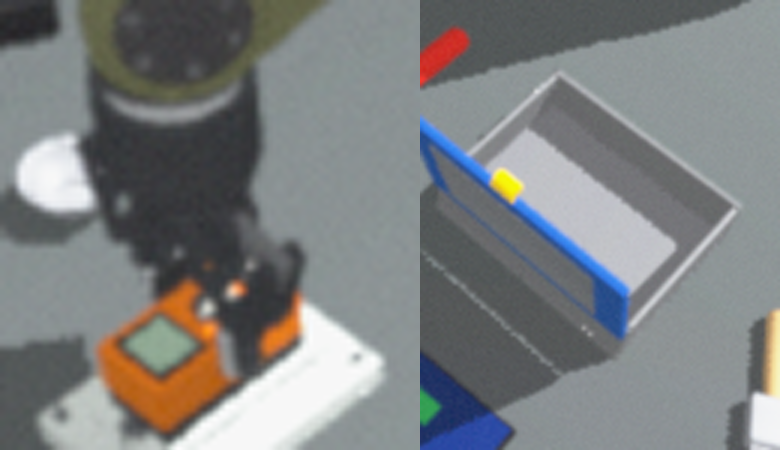

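The cover is closed on the nest, about 12 N net, which means roughly 8 mm of sink. The lid is open. I ease the small side load and let it settle, then hand in.

```bash
python3 -m jog '[0.05,0.06,0.03,0,0,0,0.05,0.06,0.03,0,0,0,0.05,0.06,0.03,0,0,0,0.05,0.06,0.03,0,0,0,0.05,0.06,0.03,0,0,0,0.05,0.06,0.03,0,0,0]'
python3 - <<'E'
from cell import env
s=env.read_state();print(s["ft_force"],s["ee_pos"],s["ft_torque"])
E
```

```text
clock: 14.18
ee_pos: [0.514, -0.2252, 0.0474]
orientation: [[-0.999, -0.043, 0.002], [-0.043, 0.999, -0.001], [-0.002, -0.001, -1.0]]
ft_force: [-1.5, 2.5, 10.0]
gripper_width: 0.045
[-1.45791591  2.49412489 10.02304704] [ 0.51403717 -0.22521627  0.04740252] [ 0.44844666  0.26484586 -0.00451308]
```

```bash
python3 - <<'E'
from cell import env
print(env.close_job()); s=env.read_state();print(s["clock"],s["ft_force"],s["ee_pos"])
E
```

```text
the job is handed in; nothing more can be done
None
the job is handed in; nothing more can be done
```

I lifted the lid by its pull through its arc and released it on its stop. I then took the cover out of the case, seated it on the two dowels with the display end over the edge-side dowel, and handed the job in at about 14 s while still gripping and pressing it. No verdict came back.

- **Press:** the last reading was about 10 N upward (roughly 11 N allowing for the cover's weight), with the gripper about 8 mm below first contact. From the force, the nest is about 7.5 mm down. The slope of about 1.1 N/mm matches the springs.
- **Seating:** contact came at the height expected for a fully seated cover, so I judge any gap between the faces to be 1 mm or less. The cameras are only good to about 2 mm, so I could not confirm the gap from a picture.
- **Side load:** it reached about 7 N while pressing. I eased it to about 3 N before handing in.
- **Lid and bench:** the last picture shows the lid open and the case empty. Nothing on the bench was touched as far as I could see, though I did not re-measure every object.

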